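# Tip two vial crates to find the stamped one and push it over the dispatch line

## Task

Two identical empty white vial crates stand side by side on the bench, and one of them has a black ring stamped on its underside. With your fingertips tip the left crate, and then the right one, over away from you so that each lies on its far side with its underside facing you; then push the stamped crate, still lying like that, away from you until all of it is just past the strip of tape on the bench (by no more than 3 cm), with its stamped underside lined up along the tape. Leave the other crate lying where you tipped it, do not pick either crate up off the bench, and leave the vials, the cork and the bottle alone.

Things in the scene. Friction and masses are not known exactly. Their poses are not given: they have to be found in the camera images.
- crate_a: one of two identical empty open-topped white plastic vial crates, 70 mm deep (x), 130 mm wide (y; 138 over the end rims), 90 mm high, walls 4 mm, about 0.4 kg, starts upright. Origin at the centre of its underside; x points away from the robot (within about 15 degrees), z up through the open top. Tipped over, it lies 70 mm high, x pointing down, underside upright and facing the robot
- crate_b: one of two identical empty open-topped white plastic vial crates, 70 mm deep (x), 130 mm wide (y; 138 over the end rims), 90 mm high, walls 4 mm, about 0.4 kg, starts upright. Origin at the centre of its underside; x points away from the robot (within about 15 degrees), z up through the open top. Tipped over, it lies 70 mm high, x pointing down, underside upright and facing the robot
- crate_a_heel (a point): middle of the far lower edge of crate_a, 35 mm along its x from the origin: the edge it tips on, which stays on the bench. A slow push on the near wall more than 60 mm up tips the crate about this edge rather than sliding it; past about 40 degrees it drops onto its far wall by itself
- crate_b_heel (a point): middle of the far lower edge of crate_b, 35 mm along its x from the origin: the edge it tips on, which stays on the bench. A slow push on the near wall more than 60 mm up tips the crate about this edge rather than sliding it; past about 40 degrees it drops onto its far wall by itself
- stamp (a point): centre of the stamp (a black ring 54 mm across with a dot in it), at the centre of the underside of the stamped crate; hidden from view until that crate is tipped. The other crate's underside is plain
- stamp_left (a point): on the stamped crate: left end of the underside, 65 mm from the stamp along the crate's y
- stamp_right (a point): on the stamped crate: right end of the underside, 65 mm from the stamp against the crate's y
- line: dispatch line: a flat pale strip of tape on the bench, 18 mm wide, 560 mm long and under 1 mm thick, running across behind both crates. Origin at its middle; its x axis points across it, away from the robot; its y runs along it. Fixed
- vial: bystander: small clear vial with white cap, 23 mm across, 42 mm high, near the robot between the crates; origin at its base
- red_vial: bystander: vial with red cap, 33 mm across, 85 mm high, to the left; origin at its base
- cork: bystander: stopper 28 mm across, 26 mm high, to the right; origin at its base
- blue_bottle: bystander: small bottle with blue cap, 48 mm across, 98 mm high, to the right; origin at its base
There are look-alikes about, which are no part of the job. Leave any green look-alike of the crate_b alone.

How it is judged:
By the outcome, as a careful person would: the job done as asked, in the order asked, and still so for the second after the job is handed in, with the robot touching nothing.
It also fails if it takes over 64 s, if anything falls off the work surface, if the arm or the gripper's body presses on something with over 40 N, if the wrist force passes 120 N, or if a joint passes its speed limit or range.

## Robot

A 6-joint arm with a two-finger parallel gripper is mounted at the origin on a cart in front of the work surface, level with it; the furniture and walls round the work are solid. World frame = base frame: x ahead of the robot, y to its left, z up, the work surface at z = 0. Lengths are in m, angles in rad, forces in N, time in s.
With the tool pointing down it reaches from about 0.325 to 0.9 m from the base axis. Payload 6.1 kg.
Tool frame: the origin (TCP) lies midway between the tips of the shut fingers; the grasp point (between the pads) lies 19 mm behind it (bot.grasp_offset is the distance from the TCP to the grasp point, in m); y points along the fingers, x is the direction in which the jaws open and shut, and the axes are right-handed (so a half turn about y gives the same grasp; the last joint's range is limited). The gripper opens to 87 mm and grips with 3 to 60 N. Pads are 19 mm wide; open, the fingers measure 117 mm over their backs; the gripper's body (75 mm by 190 mm) begins 51 mm behind the grasp point.
Start: joints at [-1.264, 0.22, 1.526, -0, 1.395, -0.126], TCP at [0.262, -0.567, 0.223] pointing down, gripper open.
Joint ranges: [-2.98, 2.98], [-0.91, 2.08], [0.09, 2.57], [-1.24, 4.39], [0.2, 2.65], [-2.68, 2.68]. Speed limits (rad/s): [2.57, 2.57, 3.01, 3.14, 3.14, 3.14].

## Interface

Orientations are given as a unit quaternion [w, x, y, z].
In Python, from plant import bot gives the robot as it stands.
- The arm moves only by the tool send_rows, never from a script. Its argument "deltas" is a list of rows, each an object of numbers: "x", "y", "z": the shift along the tool's x, y, z in units of 40 mm (1.0 is 40 mm); "yaw": the turn about the tool's y in degrees. A call has 1 to 20 rows; each row is the pose to reach, as a shift and turn from the pose measured when the call began, along the tool's axes at that moment; what a row does not reach only later rows make up. A row lasts 1/12 s, in which the tool goes at most 41.7 mm and 7.16 degrees, less where a joint would pass 70% of its speed; a pose out of reach is approached as far as the arm can. A call with a gripper value outside its range is refused whole. "claw" is the finger opening in mm, from 0 to 87, set as the call begins (left out, the last holds). The fingers move at their own pace and stop on an object; "newtons" is the grip in N (left out, the last holds). Time passes only in rows, so rows that repeat a pose let the fingers close. It gives the time, the measured TCP pose, the force and the opening at its end, in the units of the state.
- bot.observe(): the state, without advancing time (a new reading comes with each control period).
- bot.camera(name): name is "scene" or "top" or "wrist"; returns a dict with "image" (420x560x3 uint8, red, green, blue), "mtx" (3x3 intrinsics, pixels), "camera_from_world" (4x4, takes a point from world to camera coordinates). Camera axes: x right, y down, z forward; pixel columns grow to the right and rows downward; lengths in m; the calibration is good to about 2 mm. The wrist camera is an equidistant fisheye: a pixel r from the principal point sees the ray r / f radians off the axis. A picture is of the moment at which its call begins. There is no depth.
- bot.sign_off(): hands the job in, once; it reports no verdict.
The state is a dict: "clock": time; "joints": joint angles; "qd": joint speeds; "tau": joint torques, N m; "tool_pos": TCP position; "tool_rot": TCP orientation; "force": force on the tool from outside, world axes, zero at the start; "wrist_torque": the same for the moment, N m; "finger_gap": finger opening in m.
Only numpy, scipy, OpenCV 4.12 (cv2) and the standard library are available. Lean on these libraries where they do the work, as an engineer would, in place of code of your own. Each camera call takes 0.05 s, during which the arm holds its last target.

## Working session

There is one attempt and no reset: what is moved stays moved. The work goes in short steps, Python scripts to look and compute and a tool call to move; the robot and the scene stay as the last step left them, time stands still between calls to the robot, and variables do not carry over. Pictures are saved under pics/ and viewed, and the job is handed in when it is done.

Besides the shell and the picture viewer there is one more tool, called after "Emit:" as a command line: name --argument value ..., lists and objects as JSON in quotes. send_rows: Moves the arm, as the interface text tells. Its arguments: {"type":"object","properties":{"deltas":{"type":"array"},"claw":{"type":"number"},"newtons":{"type":"number"}},"required":["deltas"]}

```bash
ls; mkdir -p pics; python3 - <<'E'
from plant import bot
import cv2
for n in ["scene","top","wrist"]:
    c=bot.camera(n); cv2.imwrite(f"pics/{n}0.png",cv2.cvtColor(c["image"],cv2.COLOR_RGB2BGR))
    print(n,c["mtx"].round(1).tolist(),c["camera_from_world"].round(3).tolist())
print(bot.observe())
E
```

```text
pics
scene [[538.3, 0.0, 279.0], [0.0, 538.3, 214.1], [0.0, 0.0, 1.0]] [[-0.493, -0.87, 0.001, 0.165], [-0.435, 0.245, -0.866, 0.278], [0.753, -0.427, -0.5, 1.146], [0.0, 0.0, 0.0, 1.0]]
top [[518.6, 0.0, 276.6], [0.0, 518.6, 208.5], [0.0, 0.0, 1.0]] [[-0.009, -1.0, 0.014, -0.09], [-0.981, 0.007, -0.194, 0.48], [0.194, -0.015, -0.981, 1.191], [0.0, 0.0, 0.0, 1.0]]
wrist [[325.2, 0.0, 274.3], [0.0, 325.2, 218.9], [0.0, 0.0, 1.0]] [[0.419, -0.908, -0.001, -0.624], [-0.865, -0.4, 0.304, -0.036], [-0.277, -0.127, -0.953, 0.393], [0.0, 0.0, 0.0, 1.0]]
{'clock': 0.15, 'joints': array([-1.26408923e+00,  2.21085500e-01,  1.52733768e+00, -2.81949974e-05,
        1.39472566e+00, -1.26112432e-01]), 'qd': array([-8.65073646e-04, -3.60968906e-03, -2.33190368e-03, -1.00870649e-04,
       -1.46298860e-05, -1.08084071e-03]), 'tau': array([ 1.42309393e-03, -4.95191360e+01, -3.87882078e+01,  7.00279512e-02,
        5.31078014e-02, -8.00926932e-05]), 'tool_pos': array([ 0.26197797, -0.56690894,  0.22166909]), 'tool_rot': array([ 0.5960452 , -0.59535551,  0.3814023 , -0.38054464]), 'force': array([-0.77674222, -0.66800379, -0.66515819]), 'wrist_torque': array([-0.0152148 , -0.02765897,  0.00128502]), 'finger_gap': 0.08679086548847828}
```

View pics/scene0.png

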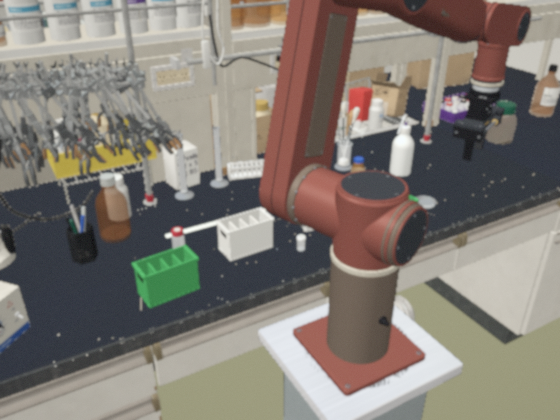

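View pics/top0.png

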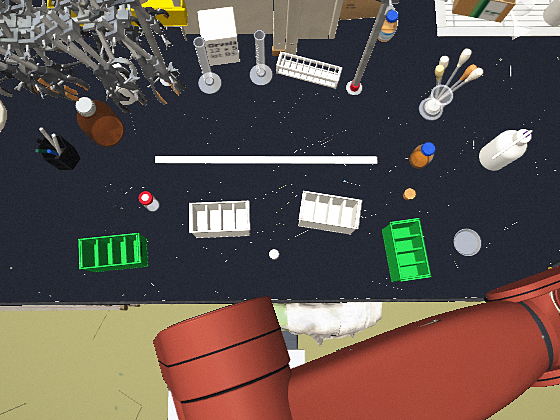

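View pics/wrist0.png

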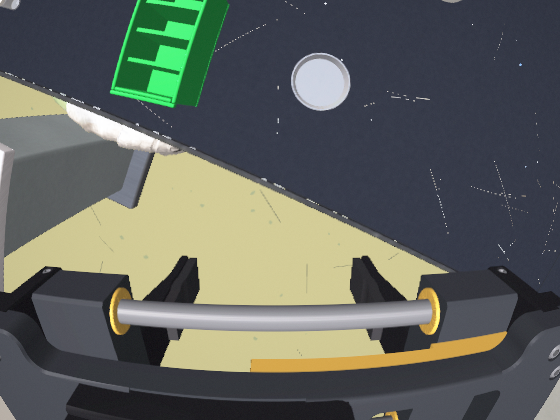

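The top view shows the left white crate near (220,218), the right one near (331,212), tape along row 160, clear vial at (274,254), red vial at (147,200), cork at (409,194). I'll measure the rims next.

```bash
cat > h.py <<'E'
import numpy as np, cv2
from plant import bot
def cam(n,save=None):
    c=bot.camera(n)
    if save: cv2.imwrite(f"pics/{save}.png",cv2.cvtColor(c["image"],cv2.COLOR_RGB2BGR))
    return c
def cast(c,uv,z):
    uv=np.atleast_2d(uv).astype(float); T=c["camera_from_world"];R=T[:3,:3];o=-R.T@T[:3,3]
    d=np.c_[(uv-c["mtx"][:2,2])/c["mtx"][0,0],np.ones(len(uv))]@R
    s=(z-o[2])/d[:,2]; return o+d*s[:,None]
def proj(c,P):
    P=np.atleast_2d(P);T=c["camera_from_world"];q=P@T[:3,:3].T+T[:3,3]
    return q[:,:2]/q[:,2:]*c["mtx"][0,0]+c["mtx"][:2,2]
def crop(c,x0,y0,x1,y1,k,name):
    im=cv2.cvtColor(c["image"],cv2.COLOR_RGB2BGR)[y0:y1,x0:x1]
    cv2.imwrite(f"pics/{name}.png",cv2.resize(im,None,fx=k,fy=k,interpolation=cv2.INTER_NEAREST))
def white(c,th=120):
    im=c["image"].astype(int); return ((im.min(2)>th)&(im.max(2)-im.min(2)<40)).astype(np.uint8)
E
python3 - <<'E'
from h import *
c=cam("top"); crop(c,140,150,400,270,3,"cr1")
m=white(c)
n,l,s,ce=cv2.connectedComponentsWithStats(m)
for i in range(1,n):
    if s[i,4]>40 and 140<ce[i][1]<290 and 130<ce[i][0]<400:
        cn=np.argwhere(l==i)[:,::-1].astype(np.float32)
        r=cv2.minAreaRect(cn); b=cv2.boxPoints(r)
        print(s[i],ce[i].round(1),b.round(1).tolist())
        print(" z0",cast(c,b,0)[:,:2].round(3).tolist()," z.09",cast(c,b,.09)[:,:2].round(3).tolist())
for nm,uv,z in [("vial",(274,254),.042),("red",(145,197),.085),("cork",(409,194),.026)]: print(nm,cast(c,uv,z).round(3))
E
```

```text
[ 155  156  223   10 1649] [269.3 159.2] [[155.0, 156.0], [377.0, 156.0], [377.0, 165.0], [155.0, 165.0]]
 z0 [[0.626, 0.211], [0.623, -0.351], [0.599, -0.35], [0.602, 0.21]]  z.09 [[0.598, 0.191], [0.595, -0.331], [0.573, -0.33], [0.576, 0.19]]
[ 298  190   64   45 2119] [329.2 212.4] [[296.79998779296875, 225.8000030517578], [302.5, 189.89999389648438], [362.6000061035156, 199.5], [356.8999938964844, 235.3000030517578]]
 z0 [[0.445, -0.144], [0.535, -0.16], [0.51, -0.309], [0.42, -0.292]]  z.09 [[0.43, -0.139], [0.514, -0.154], [0.491, -0.293], [0.407, -0.276]]
[144 198  15  13 101] [152.8 205.2] [[144.0, 205.0], [152.5, 196.5], [160.5, 204.5], [152.0, 213.0]]
 z0 [[0.499, 0.234], [0.521, 0.214], [0.5, 0.193], [0.479, 0.213]]  z.09 [[0.481, 0.212], [0.501, 0.193], [0.482, 0.174], [0.462, 0.193]]
[ 189  200   61   38 1902] [220.6 218.8] [[187.8000030517578, 202.3000030517578], [248.89999389648438, 199.89999389648438], [250.3000030517578, 235.60000610351562], [189.1999969482422, 238.0]]
 z0 [[0.506, 0.126], [0.511, -0.026], [0.421, -0.029], [0.416, 0.12]]  z.09 [[0.487, 0.111], [0.491, -0.029], [0.408, -0.033], [0.404, 0.106]]
[269 249  10  10  79] [273.6 253.6] [[269.0, 249.0], [278.0, 249.0], [278.0, 258.0], [269.0, 258.0]]
 z0 [[0.388, -0.075], [0.387, -0.097], [0.365, -0.097], [0.366, -0.075]]  z.09 [[0.377, -0.075], [0.377, -0.095], [0.356, -0.095], [0.357, -0.075]]
vial [[ 0.371 -0.087  0.042]]
red [[0.501 0.211 0.085]]
cork [[ 0.517 -0.419  0.026]]
```

View pics/cr1.png

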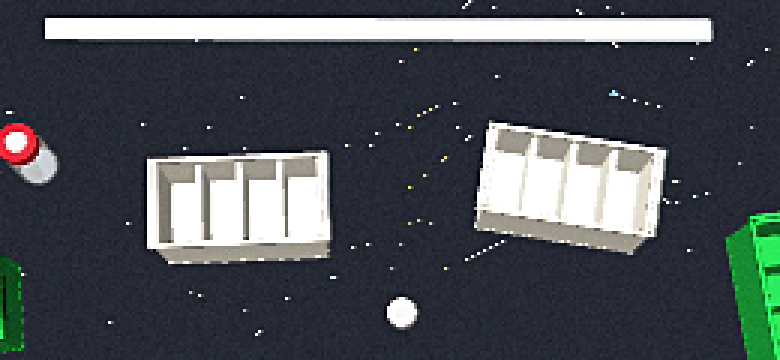

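```bash
cat >> h.py <<'E'
from scipy.spatial.transform import Rotation as Ro
def tool():
    o=bot.observe(); q=o["tool_rot"]; return o["tool_pos"],Ro.from_quat([q[1],q[2],q[3],q[0]]).as_matrix(),o
def units(target,fwd=None):
    """shift in tool axes (40mm units) to a world point; fwd: wanted world heading (2-vector) of whichever tool z sense"""
    p,R,o=tool(); print("tcp",p.round(4),"ax x",R[:,0].round(3),"y",R[:,1].round(3),"z",R[:,2].round(3),"clk",round(o["clock"],2),"F",o["force"].round(1),"gap",round(o["finger_gap"],4))
    print("shift",(R.T@(np.array(target)-p)/.04).round(3))
    if fwd is not None:
        f=np.r_[fwd,0]; f=f/np.linalg.norm(f); R2=R.T@f
        # yaw about tool y moves z -> (sin a, 0, cos a)
        print("yaw for +z fwd",np.degrees(np.arctan2(R2[0],R2[2])).round(2),"for -z fwd",np.degrees(np.arctan2(-R2[0],-R2[2])).round(2))
E
python3 - <<'E'
from h import *
c=cam("top")
o=np.array([140,150])
for nm,q in [("L",[(148,158),(328,151),(330,240),(150,247)]),("R",[(489,123),(666,150),(657,236),(478,212)])]:
    P=cast(c,np.array(q)/3+o,.09)[:,:2]; ct=P.mean(0)
    print(nm,P.round(3).tolist(),"c",ct.round(3),"len",np.linalg.norm(P[0]-P[1]).round(3),np.linalg.norm(P[1]-P[2]).round(3),np.linalg.norm(P[2]-P[3]).round(3))
    y=(P[0]-P[1])+(P[3]-P[2]); y/=np.linalg.norm(y); x=np.array([y[1],-y[0]]); print(" x",x.round(3),"yawdeg",np.degrees(np.arctan2(x[1],x[0])).round(1),"near mid",(ct-.035*x).round(4),"heel",(ct+.035*x).round(4))
    units(np.r_[ct-.075*x,.2],x)
# tape
m=white(c)
cols=np.arange(160,374);far=[];near=[]
g=c["image"].min(2).astype(float)
for u in cols:
    col=g[150:172,u]; th=130
    i=np.where(col>th)[0]
    a,b=i[0],i[-1]
    far.append(150+a-(col[a]-th)/(col[a]-col[a-1])); near.append(150+b+(col[b]-th)/(col[b]-col[b+1]))
for e in (far,near):
    k=np.polyfit(cols,e,1); P=cast(c,np.c_[[160,373],np.polyval(k,[160,373])],0); print(P[:,:2].round(4).tolist())
E
```

```text
L [[0.486, 0.108], [0.49, -0.03], [0.421, -0.032], [0.417, 0.105]] c [0.453 0.038] len 0.138 0.069 0.137
 x [0.999 0.033] yawdeg 1.9 near mid [0.4184 0.0365] heel [0.4884 0.0388]
tcp [ 0.262  -0.5671  0.222 ] ax x [ 0.419 -0.908 -0.001] y [-0.     0.001 -1.   ] z [0.908 0.419 0.   ] clk 0.25 F [ 0.5  0.6 -0.1] gap 0.0873
shift [-12.449   0.563   8.956]
yaw for +z fwd 22.93 for -z fwd -157.07
R [[0.512, -0.155], [0.489, -0.291], [0.422, -0.282], [0.442, -0.145]] c [ 0.466 -0.218] len 0.138 0.068 0.138
 x [ 0.988 -0.152] yawdeg -8.7 near mid [ 0.4316 -0.2128] heel [ 0.5008 -0.2234]
tcp [ 0.262  -0.5671  0.222 ] ax x [ 0.419 -0.908 -0.001] y [-0.     0.001 -1.   ] z [0.908 0.419 0.   ] clk 0.25 F [ 0.5  0.6 -0.1] gap 0.0873
shift [-6.814  0.557  6.73 ]
yaw for +z fwd 33.51 for -z fwd -146.49
[[0.6267, 0.1986], [0.6245, -0.3406]]
[[0.6085, 0.198], [0.6024, -0.3396]]
```

Emit:
send_rows --deltas '[{"x":-0.8,"y":0,"z":0.6,"yaw":3},{"x":-1.6,"y":0,"z":1.2,"yaw":6},{"x":-2.4,"y":0.1,"z":1.8,"yaw":9},{"x":-3.2,"y":0.1,"z":2.4,"yaw":12},{"x":-4.0,"y":0.2,"z":3.0,"yaw":15},{"x":-4.8,"y":0.2,"z":3.6,"yaw":17},{"x":-5.6,"y":0.3,"z":4.2,"yaw":19},{"x":-6.4,"y":0.3,"z":4.8,"yaw":21},{"x":-7.2,"y":0.4,"z":5.4,"yaw":23},{"x":-8.0,"y":0.4,"z":6.0,"yaw":23},{"x":-8.8,"y":0.5,"z":6.6,"yaw":23},{"x":-9.6,"y":0.5,"z":7.2,"yaw":23},{"x":-10.4,"y":0.5,"z":7.7,"yaw":23},{"x":-11.2,"y":0.5,"z":8.2,"yaw":23},{"x":-11.9,"y":0.5,"z":8.6,"yaw":23},{"x":-12.4,"y":0.5,"z":8.9,"yaw":23},{"x":-12.4,"y":0.5,"z":8.9,"yaw":23},{"x":-12.4,"y":0.5,"z":8.9,"yaw":23}]' --claw 87

```text
clock: 1.75
tool_pos: [0.3771, 0.0335, 0.2025]
tool_rot: [0.509, -0.509, 0.491, -0.491]
force: [-0.1, -0.2, -0.3]
finger_gap: 0.0872
```

```bash
python3 - <<'E'
from h import *
units([.378,.0355,.077],[.999,.033])
c=cam("wrist","w1"); c=cam("scene","s1")
E
```

```text
tcp [0.3771 0.0335 0.2025] ax x [ 0.035 -0.999 -0.001] y [-0.     0.001 -1.   ] z [ 0.999  0.035 -0.   ] clk 1.75 F [-0.1 -0.2 -0.3] gap 0.0872
shift [-0.048  3.138  0.026]
yaw for +z fwd 0.11 for -z fwd -179.89
```

View pics/w1.png

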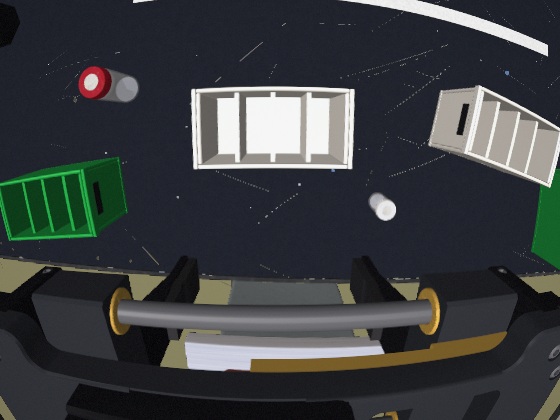

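Emit:
send_rows --deltas '[{"x":0,"y":0.5,"z":0},{"x":-0.05,"y":1.1,"z":0},{"x":-0.05,"y":1.7,"z":0},{"x":-0.05,"y":2.3,"z":0},{"x":-0.05,"y":2.8,"z":0},{"x":-0.05,"y":3.1,"z":0},{"x":-0.05,"y":3.1,"z":0}]'

```text
schema error: expected keys x, y, z, yaw
```

```bash
python3 - <<'E'
from h import *
units([.4184,.0365,.077],[.999,.033])
c=cam("top","t2"); crop(c,140,150,400,300,3,"t2c")
E
```

```text
tcp [0.3771 0.032  0.2025] ax x [ 0.032 -1.    -0.   ] y [-0.  0. -1.] z [ 1.     0.032 -0.   ] clk 1.85 F [-0.6 -0.2  0.1] gap 0.0871
shift [-0.078  3.137  1.037]
yaw for +z fwd -0.08 for -z fwd 179.92
```

View pics/t2c.png

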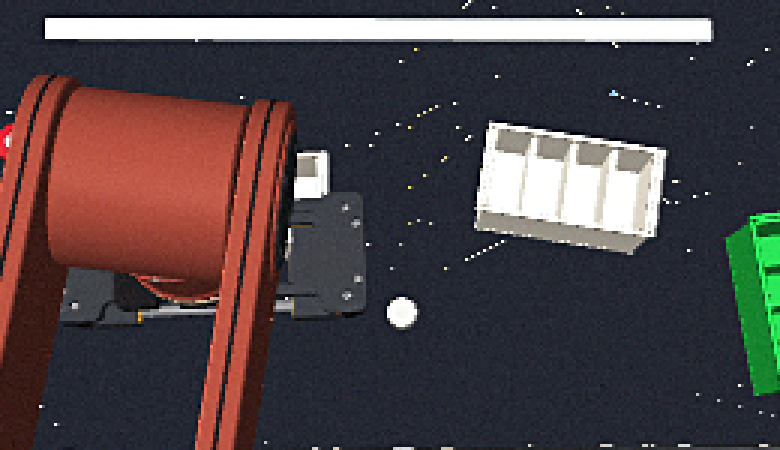

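The wrist view shows the left crate (columns 192–352) squarely ahead, with the vial at (382,207) off to the right. Every row needs "yaw", so I'll resend the lowering move with it.

Emit:
send_rows --deltas '[{"x":0,"y":0.5,"z":0,"yaw":0},{"x":-0.05,"y":1.1,"z":0,"yaw":0},{"x":-0.1,"y":1.7,"z":0,"yaw":0},{"x":-0.1,"y":2.3,"z":0,"yaw":0},{"x":-0.1,"y":2.8,"z":0,"yaw":0},{"x":-0.1,"y":3.1,"z":0,"yaw":0},{"x":-0.1,"y":3.1,"z":0,"yaw":0}]'

```text
clock: 2.48
tool_pos: [0.3745, 0.0348, 0.0757]
tool_rot: [-0.506, 0.508, -0.495, 0.491]
force: [-0.7, -0.2, 0.1]
finger_gap: 0.0868
```

```bash
python3 - <<'E'
from h import *
units([.4184,.0365,.077],[.999,.033])
c=cam("scene","s2"); crop(c,120,150,360,320,3,"s2c")
E
```

```text
tcp [0.3745 0.0348 0.0757] ax x [ 0.028 -1.    -0.001] y [-0.006  0.001 -1.   ] z [ 1.     0.028 -0.006] clk 2.48 F [-0.7 -0.2  0.1] gap 0.0868
shift [-0.012 -0.039  1.098]
yaw for +z fwd -0.29 for -z fwd 179.71
```

View pics/s2c.png

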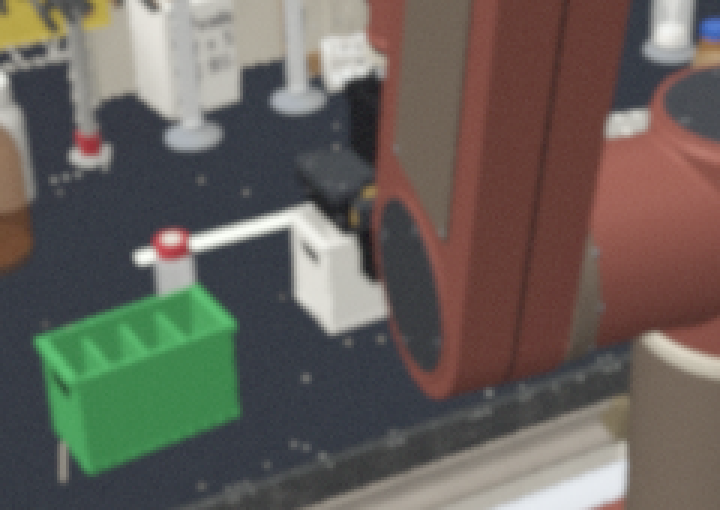

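Emit:
send_rows --deltas '[{"x":0,"y":0,"z":0.3,"yaw":0},{"x":0,"y":0,"z":0.6,"yaw":0},{"x":0,"y":0,"z":0.7,"yaw":0},{"x":0,"y":0,"z":0.75,"yaw":0},{"x":0,"y":0,"z":0.8,"yaw":0},{"x":0,"y":0,"z":0.85,"yaw":0},{"x":0,"y":0,"z":0.9,"yaw":0},{"x":0,"y":-0.03,"z":0.95,"yaw":0},{"x":0,"y":-0.06,"z":1.0,"yaw":0},{"x":0,"y":-0.09,"z":1.06,"yaw":0},{"x":0,"y":-0.12,"z":1.12,"yaw":0},{"x":0,"y":-0.15,"z":1.18,"yaw":0},{"x":0,"y":-0.18,"z":1.25,"yaw":0},{"x":0,"y":-0.21,"z":1.32,"yaw":0},{"x":0,"y":-0.24,"z":1.39,"yaw":0},{"x":0,"y":-0.26,"z":1.46,"yaw":0},{"x":0,"y":-0.28,"z":1.53,"yaw":0},{"x":0,"y":-0.3,"z":1.6,"yaw":0}]'

```text
clock: 4.03
tool_pos: [0.4403, 0.0366, 0.0893]
tool_rot: [-0.506, 0.508, -0.494, 0.492]
force: [-3.0, 0.3, 5.4]
finger_gap: 0.087
```

```bash
python3 - <<'E'
from h import *
units([.48,.0385,.095],[.999,.033])
c=cam("scene","s3"); crop(c,120,150,360,320,3,"s3c")
c=cam("wrist","w3")
E
```

```text
tcp [0.4403 0.0366 0.0893] ax x [ 0.028 -1.    -0.001] y [-0.003  0.001 -1.   ] z [ 1.     0.028 -0.003] clk 4.03 F [-3.   0.3  5.4] gap 0.087
shift [-0.02  -0.146  0.992]
yaw for +z fwd -0.28 for -z fwd 179.72
```

View pics/s3c.png

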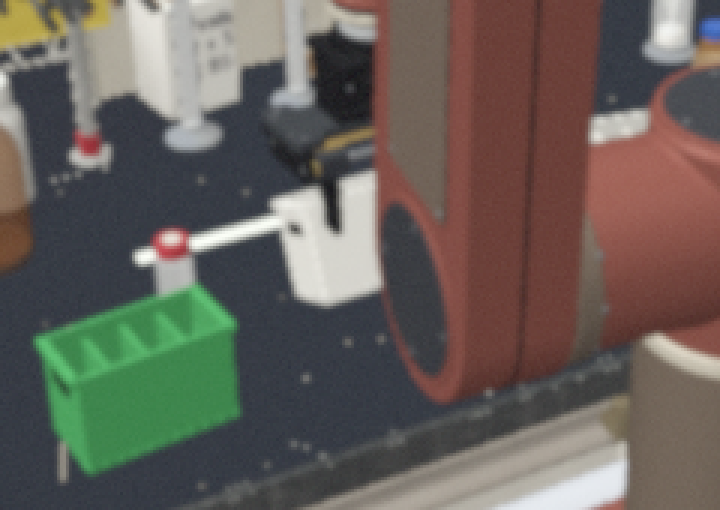

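View pics/w3.png

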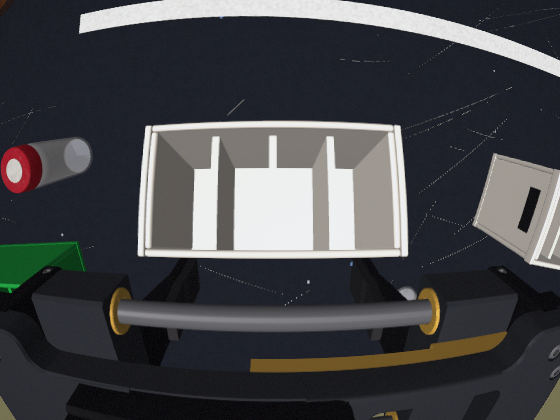

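The crate is tipping: the wall drags the fingers up with about 5 N and its lower near edge has risen (crop (325,305)). I'll continue.

Emit:
send_rows --deltas '[{"x":0,"y":-0.05,"z":0.07,"yaw":0},{"x":0,"y":-0.08,"z":0.14,"yaw":0},{"x":0,"y":-0.1,"z":0.21,"yaw":0},{"x":0,"y":-0.12,"z":0.28,"yaw":0},{"x":0,"y":-0.14,"z":0.35,"yaw":0},{"x":0,"y":-0.16,"z":0.42,"yaw":0},{"x":0,"y":-0.18,"z":0.49,"yaw":0},{"x":0,"y":-0.2,"z":0.56,"yaw":0},{"x":0,"y":-0.2,"z":0.63,"yaw":0},{"x":0,"y":-0.2,"z":0.7,"yaw":0},{"x":0,"y":-0.2,"z":0.77,"yaw":0},{"x":0,"y":-0.2,"z":0.84,"yaw":0}]'

```text
clock: 5.13
tool_pos: [0.4747, 0.0375, 0.0973]
tool_rot: [-0.507, 0.507, -0.494, 0.492]
force: [-0.2, 0.3, 0.6]
finger_gap: 0.0871
```

```bash
python3 - <<'E'
from h import *
units([.48,.0385,.095],[.999,.033])
c=cam("scene","s4"); crop(c,120,150,360,320,3,"s4c")
c=cam("wrist","w4")
E
```

```text
tcp [0.4747 0.0375 0.0973] ax x [ 0.028 -1.    -0.001] y [-0.002  0.001 -1.   ] z [ 1.     0.028 -0.002] clk 5.13 F [-0.2  0.3  0.6] gap 0.0871
shift [-0.022  0.058  0.134]
yaw for +z fwd -0.29 for -z fwd 179.71
```

View pics/s4c.png

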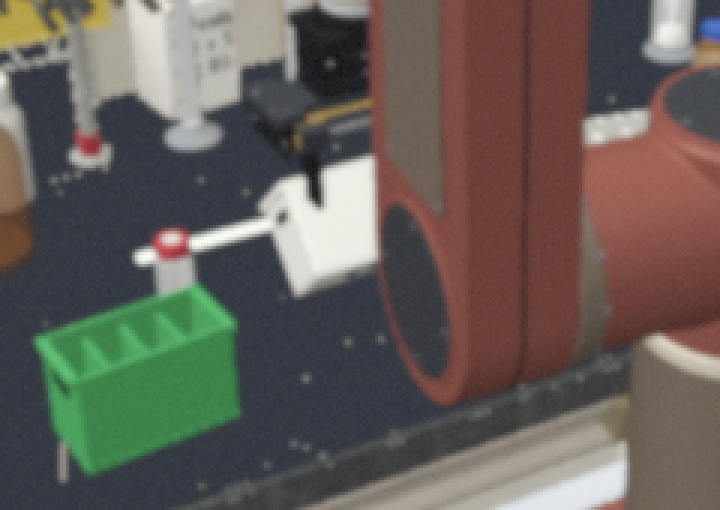

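View pics/w4.png

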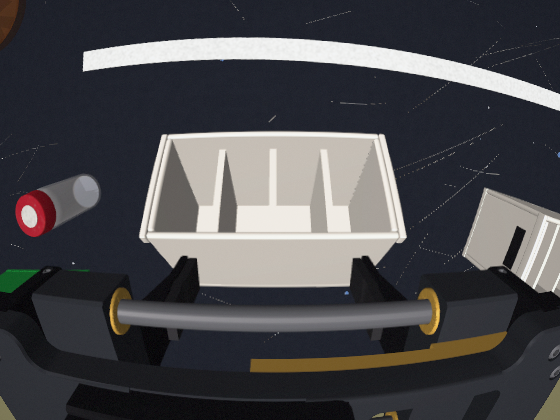

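The crate is near balance and the force is close to zero. I'll push a little more.

Emit:
send_rows --deltas '[{"x":0,"y":0,"z":0.07,"yaw":0},{"x":0,"y":0,"z":0.14,"yaw":0},{"x":0,"y":0,"z":0.21,"yaw":0},{"x":0,"y":0,"z":0.28,"yaw":0},{"x":0,"y":0,"z":0.35,"yaw":0},{"x":0,"y":0,"z":0.42,"yaw":0},{"x":0,"y":0,"z":0.42,"yaw":0},{"x":0,"y":0,"z":0.42,"yaw":0}]'

```text
clock: 5.9
tool_pos: [0.4916, 0.0379, 0.0972]
tool_rot: [-0.507, 0.507, -0.494, 0.492]
force: [0.0, -0.4, -0.3]
finger_gap: 0.087
```

```bash
python3 - <<'E'
from h import *
units([.48,.0385,.095],[.999,.033])
c=cam("scene","s5"); crop(c,120,150,360,320,3,"s5c")
E
```

```text
tcp [0.4916 0.0379 0.0972] ax x [ 0.028 -1.    -0.001] y [-0.002  0.001 -1.   ] z [ 1.     0.028 -0.002] clk 5.9 F [ 0.  -0.4 -0.3] gap 0.087
shift [-0.022  0.055 -0.288]
yaw for +z fwd -0.29 for -z fwd 179.71
```

View pics/s5c.png

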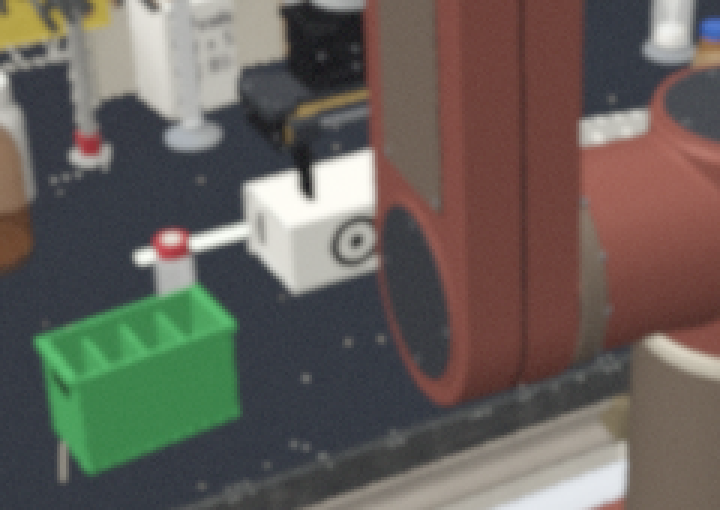

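The left crate has fallen cleanly onto its far side and carries the stamp (ring at crop (355,241)). Next is the right crate.

```bash
python3 - <<'E'
from h import *
units([.387,-.2062,.15],[.988,-.152])
E
```

```text
tcp [0.4915 0.0379 0.0972] ax x [ 0.028 -1.    -0.001] y [-0.002  0.001 -1.   ] z [ 1.     0.028 -0.002] clk 5.95 F [-0.1  0.  -0.9] gap 0.0868
shift [ 6.027 -1.319 -2.785]
yaw for +z fwd 10.35 for -z fwd -169.65
```

Emit:
send_rows --deltas '[{"x":0,"y":-0.5,"z":-0.3,"yaw":0},{"x":0,"y":-1.2,"z":-0.9,"yaw":0},{"x":0.6,"y":-1.6,"z":-1.5,"yaw":1},{"x":1.2,"y":-1.6,"z":-2.1,"yaw":2},{"x":2.0,"y":-1.6,"z":-2.5,"yaw":4},{"x":2.8,"y":-1.6,"z":-2.7,"yaw":6},{"x":3.6,"y":-1.5,"z":-2.8,"yaw":8},{"x":4.4,"y":-1.4,"z":-2.8,"yaw":10},{"x":5.2,"y":-1.3,"z":-2.8,"yaw":10.4},{"x":5.8,"y":-1.3,"z":-2.8,"yaw":10.4},{"x":6.0,"y":-1.3,"z":-2.8,"yaw":10.4},{"x":6.0,"y":-1.3,"z":-2.8,"yaw":10.4},{"x":6.0,"y":-1.3,"z":-2.8,"yaw":10.4}]'

```text
clock: 7.03
tool_pos: [0.386, -0.2046, 0.149]
tool_rot: [0.46, -0.46, 0.538, -0.536]
force: [0.5, 0.6, -0.9]
finger_gap: 0.087
```

```bash
python3 - <<'E'
from h import *
units([.387,-.2062,.077],[.988,-.152])
c=cam("wrist","w6")
c=cam("top","t6"); crop(c,140,150,400,300,3,"t6c")
E
```

```text
tcp [ 0.386  -0.2046  0.149 ] ax x [-0.154 -0.988 -0.001] y [-0.003  0.002 -1.   ] z [ 0.988 -0.154 -0.003] clk 7.03 F [ 0.5  0.6 -0.9] gap 0.087
shift [0.039 1.8   0.036]
yaw for +z fwd -0.1 for -z fwd 179.9
```

View pics/w6.png

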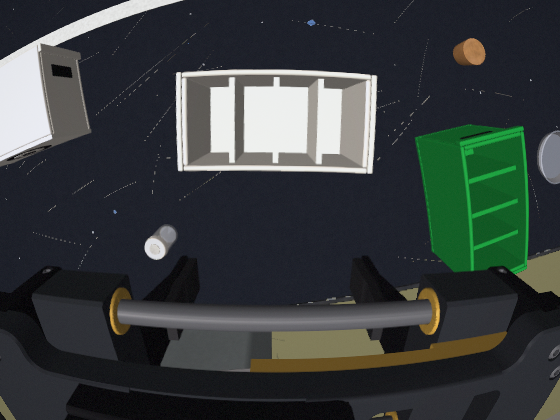

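View pics/t6c.png

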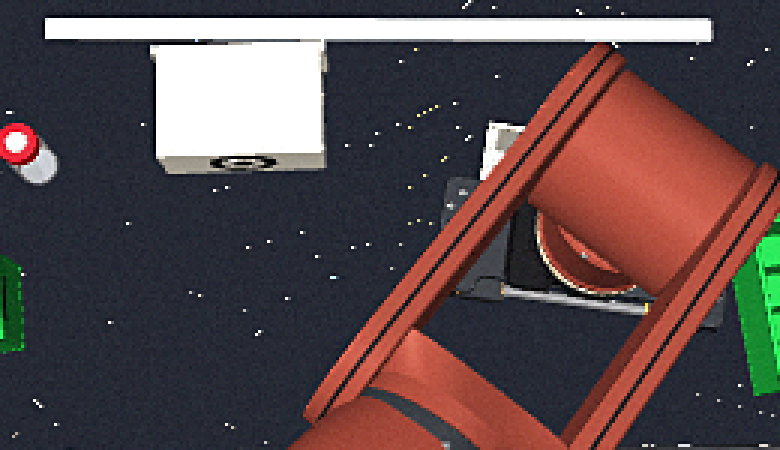

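The left crate now lies at crop (155–325, 42–172). The right crate (wrist columns 178–375) is centred ahead of the fingers. Lowering, then the same push.

Emit:
send_rows --deltas '[{"x":0,"y":0.6,"z":0,"yaw":0},{"x":0,"y":1.2,"z":0,"yaw":0},{"x":0.03,"y":1.6,"z":0,"yaw":0},{"x":0.03,"y":1.8,"z":0.05,"yaw":0},{"x":0.03,"y":1.8,"z":0.1,"yaw":0}]'

```text
clock: 7.55
tool_pos: [0.3888, -0.2034, 0.0753]
tool_rot: [0.46, -0.461, 0.539, -0.534]
force: [0.4, 0.7, 0.2]
finger_gap: 0.0871
```

```bash
python3 - <<'E'
from h import *
units([.4316,-.2128,.077],[.988,-.152])
E
```

```text
tcp [ 0.3888 -0.2034  0.0753] ax x [-0.15  -0.989 -0.003] y [-0.006  0.004 -1.   ] z [ 0.989 -0.15  -0.006] clk 7.55 F [0.4 0.7 0.2] gap 0.0871
shift [ 0.07  -0.05   1.093]
yaw for +z fwd 0.1 for -z fwd -179.9
```

Emit:
send_rows --deltas '[{"x":0.05,"y":0,"z":0.3,"yaw":0},{"x":0.07,"y":0,"z":0.6,"yaw":0},{"x":0.07,"y":0,"z":0.7,"yaw":0},{"x":0.07,"y":0,"z":0.77,"yaw":0},{"x":0.07,"y":0,"z":0.83,"yaw":0},{"x":0.07,"y":0,"z":0.89,"yaw":0},{"x":0.07,"y":-0.03,"z":0.95,"yaw":0},{"x":0.07,"y":-0.06,"z":1.02,"yaw":0},{"x":0.07,"y":-0.1,"z":1.09,"yaw":0},{"x":0.07,"y":-0.14,"z":1.16,"yaw":0},{"x":0.07,"y":-0.18,"z":1.23,"yaw":0},{"x":0.07,"y":-0.21,"z":1.3,"yaw":0},{"x":0.07,"y":-0.24,"z":1.37,"yaw":0},{"x":0.07,"y":-0.27,"z":1.44,"yaw":0},{"x":0.07,"y":-0.3,"z":1.51,"yaw":0},{"x":0.07,"y":-0.33,"z":1.58,"yaw":0},{"x":0.07,"y":-0.36,"z":1.65,"yaw":0},{"x":0.07,"y":-0.38,"z":1.72,"yaw":0},{"x":0.07,"y":-0.4,"z":1.79,"yaw":0},{"x":0.07,"y":-0.42,"z":1.86,"yaw":0}]'

```text
clock: 9.22
tool_pos: [0.4627, -0.2177, 0.0919]
tool_rot: [0.46, -0.461, 0.538, -0.534]
force: [-2.0, -0.3, 4.3]
finger_gap: 0.087
```

```bash
python3 - <<'E'
from h import *
units([.4316,-.2128,.077],[.988,-.152])
c=cam("wrist","w7")
E
```

```text
tcp [ 0.4627 -0.2177  0.0919] ax x [-0.15  -0.989 -0.003] y [-0.005  0.004 -1.   ] z [ 0.989 -0.15  -0.005] clk 9.22 F [-2.  -0.3  4.3] gap 0.087
shift [-0.003  0.376 -0.785]
yaw for +z fwd 0.1 for -z fwd -179.9
```

View pics/w7.png

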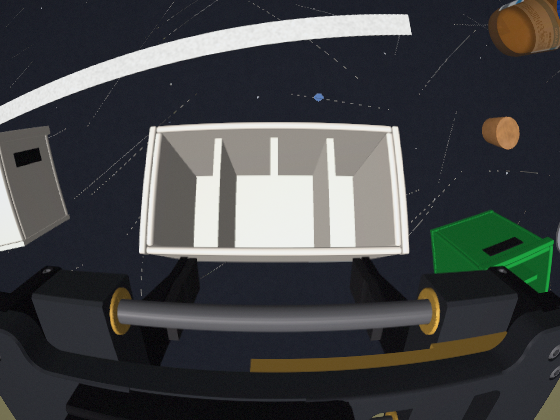

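The right crate is tilting evenly on both fingers (rim ends at columns 140 and 408). Continuing over the balance point.

Emit:
send_rows --deltas '[{"x":0,"y":-0.03,"z":0.07,"yaw":0},{"x":0,"y":-0.06,"z":0.14,"yaw":0},{"x":0,"y":-0.09,"z":0.21,"yaw":0},{"x":0,"y":-0.11,"z":0.28,"yaw":0},{"x":0,"y":-0.13,"z":0.35,"yaw":0},{"x":0,"y":-0.14,"z":0.42,"yaw":0},{"x":0,"y":-0.14,"z":0.49,"yaw":0},{"x":0,"y":-0.14,"z":0.56,"yaw":0},{"x":0,"y":-0.14,"z":0.63,"yaw":0},{"x":0,"y":-0.14,"z":0.7,"yaw":0},{"x":0,"y":-0.14,"z":0.77,"yaw":0},{"x":0,"y":-0.14,"z":0.84,"yaw":0},{"x":0,"y":-0.14,"z":0.91,"yaw":0},{"x":0,"y":-0.14,"z":0.98,"yaw":0},{"x":0,"y":-0.14,"z":1.02,"yaw":0},{"x":0,"y":-0.14,"z":1.02,"yaw":0},{"x":0,"y":-0.14,"z":1.02,"yaw":0}]'

```text
clock: 10.68
tool_pos: [0.5036, -0.224, 0.0974]
tool_rot: [0.461, -0.461, 0.538, -0.534]
force: [-0.4, -0.1, 1.0]
finger_gap: 0.0869
```

```bash
python3 - <<'E'
from h import *
units([.42,.03,.16],[1,.0])
c=cam("wrist","w8")
c=cam("scene","s8")
E
```

```text
tcp [ 0.5036 -0.224   0.0974] ax x [-0.15  -0.989 -0.003] y [-0.004  0.003 -1.   ] z [ 0.989 -0.15  -0.005] clk 10.68 F [-0.4 -0.1  1. ] gap 0.0869
shift [-5.967 -1.534 -3.028]
yaw for +z fwd -8.65 for -z fwd 171.35
```

View pics/w8.png

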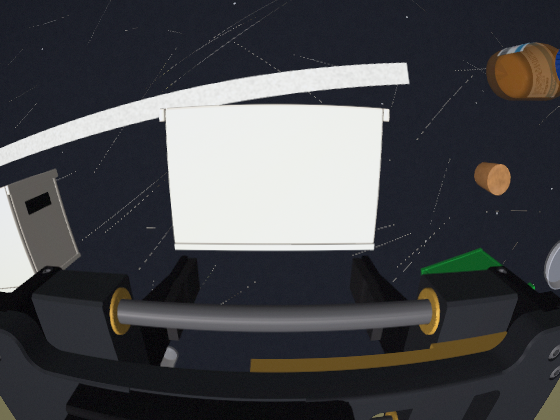

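View pics/s8.png

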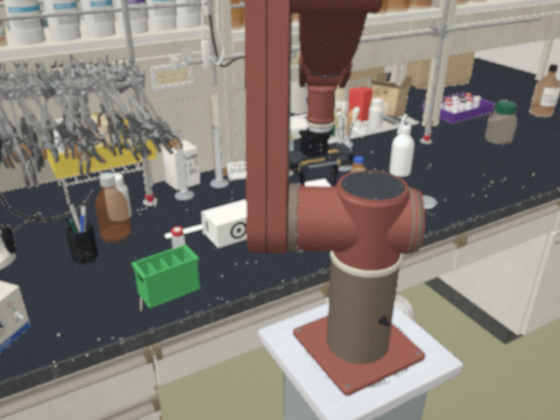

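Both crates are now on their far sides: the right one's near wall faces up at wrist (165–385, 105–248). I'll measure the stamped crate from the last clear top picture.

```bash
python3 - <<'E'
from h import *
im=cv2.imread("pics/t6.png")[155:215,180:260]
cv2.imwrite("pics/t6z.png",cv2.resize(im,None,fx=10,fy=10,interpolation=cv2.INTER_CUBIC))
E
```

```text
(no output)
```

View pics/t6z.png

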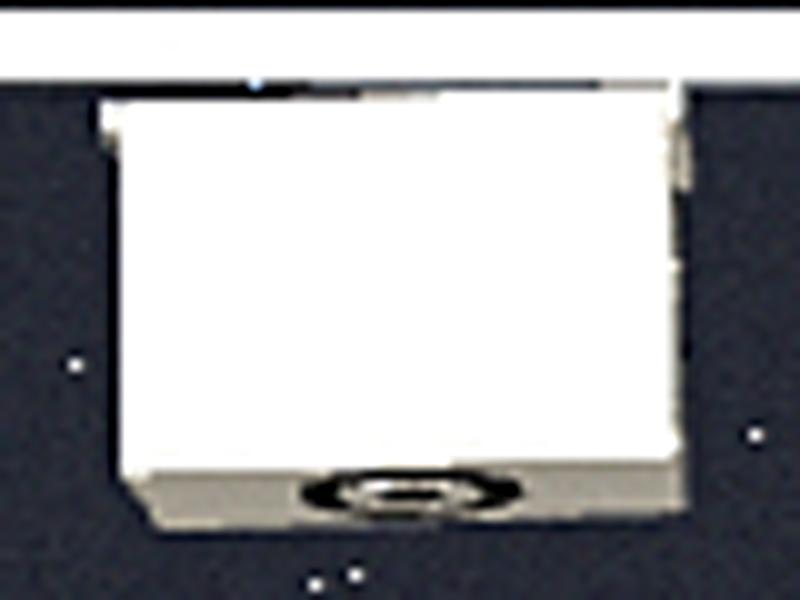

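Emit:
send_rows --deltas '[{"x":0,"y":-0.5,"z":-0.4,"yaw":0},{"x":-0.3,"y":-1.0,"z":-1.0,"yaw":0},{"x":-0.9,"y":-1.4,"z":-1.6,"yaw":-1},{"x":-1.5,"y":-1.5,"z":-2.2,"yaw":-2},{"x":-2.3,"y":-1.5,"z":-2.6,"yaw":-3},{"x":-3.1,"y":-1.5,"z":-2.8,"yaw":-4},{"x":-3.9,"y":-1.5,"z":-2.9,"yaw":-5},{"x":-4.7,"y":-1.5,"z":-3.0,"yaw":-6},{"x":-5.4,"y":-1.5,"z":-3.0,"yaw":-7},{"x":-5.9,"y":-1.5,"z":-3.0,"yaw":-8},{"x":-5.95,"y":-1.5,"z":-3.0,"yaw":-9},{"x":-5.95,"y":-1.5,"z":-3.0,"yaw":-9}]'

```text
clock: 11.78
tool_pos: [0.4208, 0.0299, 0.1587]
tool_rot: [-0.502, 0.503, -0.499, 0.496]
force: [-0.2, -0.1, 0.4]
finger_gap: 0.0868
```

```bash
python3 - <<'E'
from h import *
c=cam("top")
o=np.array([179.55,154.55])
for q,z in [([(125,472),(682,458)],.07),([(155,530),(687,512)],0)]:
    P=cast(c,np.array(q)/10+o,z); d=P[0]-P[1]; print(P.round(4).tolist(),np.linalg.norm(d).round(4),"yaw",np.degrees(np.arctan2(-d[0],d[1])).round(2))
units([.455,.036,.025],[.999,.033])
E
```

```text
[[0.492, 0.1047, 0.07], [0.4945, -0.0258, 0.07]] 0.1305 yaw 1.1
[[0.4922, 0.1075, 0.0], [0.4958, -0.0242, 0.0]] 0.1317 yaw 1.59
tcp [0.4208 0.0291 0.1586] ax x [ 0.007 -1.    -0.003] y [-0.004  0.003 -1.   ] z [ 1.     0.007 -0.004] clk 11.83 F [ 0.4 -0.7 -0.3] gap 0.087
shift [-0.157  3.337  0.872]
yaw for +z fwd -1.47 for -z fwd 178.53
```

Emit:
send_rows --deltas '[{"x":-0.1,"y":0.5,"z":0.2,"yaw":0},{"x":-0.2,"y":1.2,"z":0.4,"yaw":0},{"x":-0.2,"y":1.9,"z":0.6,"yaw":0},{"x":-0.2,"y":2.6,"z":0.6,"yaw":0},{"x":-0.2,"y":3.0,"z":0.6,"yaw":0},{"x":-0.2,"y":3.2,"z":0.6,"yaw":0},{"x":-0.2,"y":3.2,"z":0.6,"yaw":0},{"x":-0.2,"y":3.2,"z":0.6,"yaw":0}]'

```text
clock: 12.5
tool_pos: [0.4444, 0.0367, 0.0309]
tool_rot: [-0.501, 0.502, -0.5, 0.497]
force: [-0.4, -0.7, -0.3]
finger_gap: 0.087
```

```bash
python3 - <<'E'
from h import *
units([.4935,.040,.03],[1,-.007])
c=cam("wrist","w9")
E
```

```text
tcp [0.4444 0.0367 0.0309] ax x [ 0.006 -1.    -0.003] y [-0.005  0.003 -1.   ] z [ 1.     0.006 -0.004] clk 12.5 F [-0.4 -0.7 -0.3] gap 0.087
shift [-0.074  0.017  1.229]
yaw for +z fwd 0.74 for -z fwd -179.26
```

View pics/w9.png

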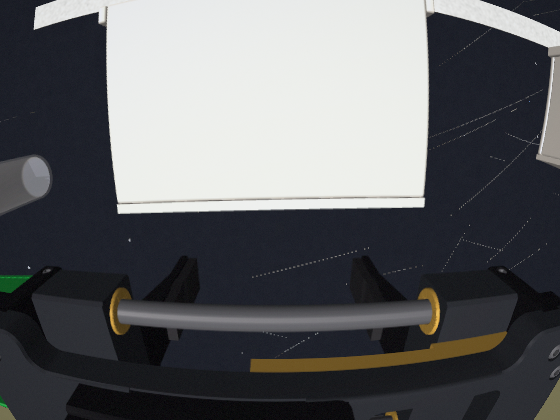

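The stamped crate is centred (columns 118–425) ahead of the open fingers with nothing in the way. Now the push.

Emit:
send_rows --deltas '[{"x":0,"y":0,"z":0.3,"yaw":0.4},{"x":0,"y":0,"z":0.6,"yaw":0.8},{"x":0,"y":0,"z":0.75,"yaw":0.8},{"x":0,"y":0,"z":0.85,"yaw":0.8},{"x":0,"y":0,"z":0.92,"yaw":0.8},{"x":0,"y":0,"z":1.0,"yaw":0.8},{"x":0,"y":0,"z":1.1,"yaw":0.8},{"x":0,"y":0,"z":1.25,"yaw":0.8},{"x":0,"y":0,"z":1.4,"yaw":0.8},{"x":0,"y":0,"z":1.55,"yaw":0.8},{"x":0,"y":0,"z":1.7,"yaw":0.8},{"x":0,"y":0,"z":1.85,"yaw":0.8},{"x":0,"y":0,"z":2.0,"yaw":0.8},{"x":0,"y":0,"z":2.15,"yaw":0.8},{"x":0,"y":0,"z":2.3,"yaw":0.8},{"x":0,"y":0,"z":2.45,"yaw":0.8},{"x":0,"y":0,"z":2.6,"yaw":0.8},{"x":0,"y":0,"z":2.7,"yaw":0.8},{"x":0,"y":0,"z":2.75,"yaw":0.8},{"x":0,"y":0,"z":2.75,"yaw":0.8}]'

```text
clock: 14.22
tool_pos: [0.556, 0.0375, 0.0316]
tool_rot: [0.498, -0.498, 0.503, -0.501]
force: [-0.3, 0.4, -0.1]
finger_gap: 0.0873
```

```bash
python3 - <<'E'
from h import *
units([.628,.040,.03],[1,-.007])
c=cam("wrist","w10"); c=cam("scene","s10"); crop(c,120,150,380,320,3,"s10c")
E
```

```text
tcp [0.556  0.0375 0.0316] ax x [-0.008 -1.    -0.002] y [-0.002  0.002 -1.   ] z [ 1.    -0.008 -0.002] clk 14.22 F [-0.3  0.4 -0.1] gap 0.0873
shift [-0.076  0.038  1.799]
yaw for +z fwd -0.04 for -z fwd 179.96
```

View pics/w10.png

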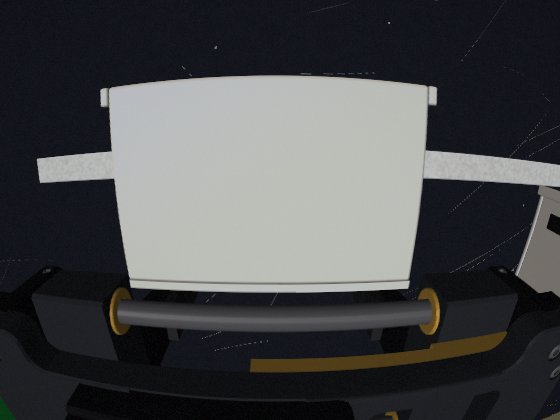

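View pics/s10c.png

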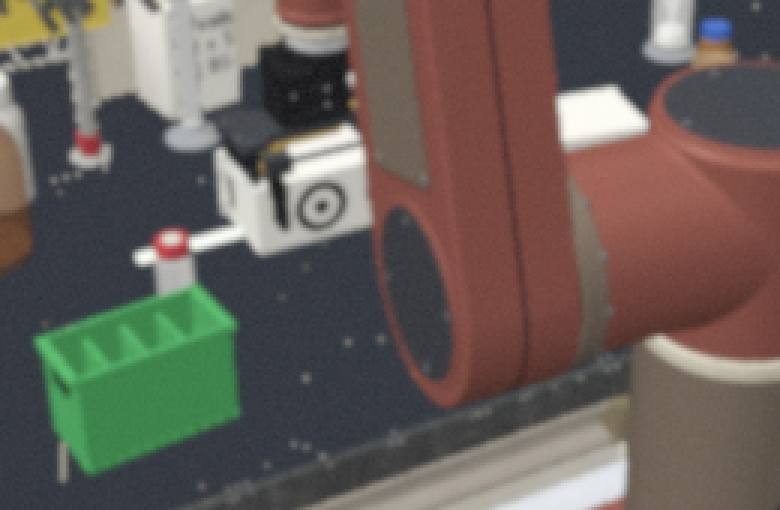

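The crate is square to the tape (tape visible at row ~165 on both sides) and lying flat. I'll push most of the remaining distance, then measure.

Emit:
send_rows --deltas '[{"x":0,"y":0.02,"z":0.1,"yaw":0},{"x":0,"y":0.02,"z":0.25,"yaw":0},{"x":0,"y":0.02,"z":0.4,"yaw":0},{"x":0,"y":0.02,"z":0.55,"yaw":0},{"x":0,"y":0.02,"z":0.7,"yaw":0},{"x":0,"y":0.02,"z":0.85,"yaw":0},{"x":0,"y":0.02,"z":1.0,"yaw":0},{"x":0,"y":0.02,"z":1.15,"yaw":0},{"x":0,"y":0.02,"z":1.3,"yaw":0},{"x":0,"y":0.02,"z":1.43,"yaw":0},{"x":0,"y":0.02,"z":1.54,"yaw":0},{"x":0,"y":0.02,"z":1.61,"yaw":0},{"x":0,"y":0.02,"z":1.65,"yaw":0},{"x":0,"y":0.02,"z":1.65,"yaw":0}]'

```text
clock: 15.48
tool_pos: [0.6224, 0.037, 0.0309]
tool_rot: [0.499, -0.498, 0.503, -0.501]
force: [-0.7, -0.1, 0.3]
finger_gap: 0.0867
```

```bash
python3 - <<'E'
from h import *
units([.628,.040,.03],[1,-.007])
c=cam("wrist","w11"); c=cam("scene","s11"); crop(c,120,150,380,320,3,"s11c")
c=cam("top","t11"); crop(c,140,80,400,280,3,"t11c")
E
```

```text
tcp [0.6224 0.037  0.0309] ax x [-0.008 -1.    -0.002] y [-0.     0.002 -1.   ] z [ 1.    -0.008 -0.   ] clk 15.48 F [-0.7 -0.1  0.3] gap 0.0867
shift [-0.077  0.022  0.14 ]
yaw for +z fwd -0.04 for -z fwd 179.96
```

View pics/w11.png

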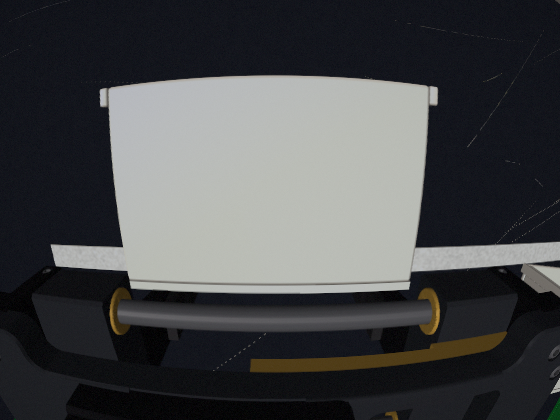

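View pics/s11c.png

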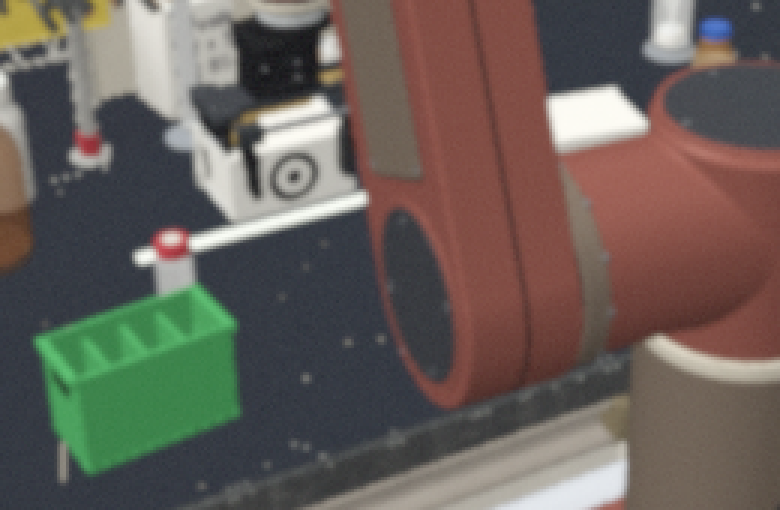

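View pics/t11c.png

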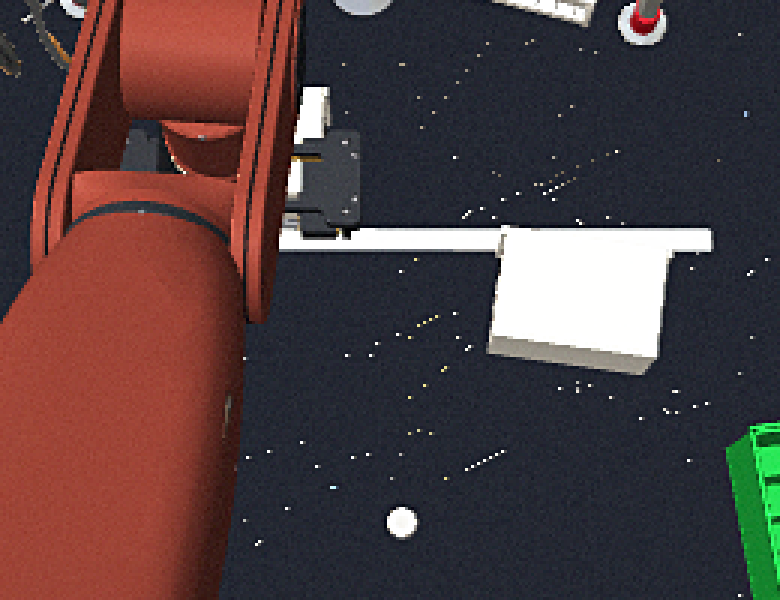

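```bash
python3 - <<'E'
from h import *
im=cv2.imread("pics/s11.png")[205:245,160:250]
cv2.imwrite("pics/s11z.png",cv2.resize(im,None,fx=8,fy=8,interpolation=cv2.INTER_CUBIC))
E
```

```text
(no output)
```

View pics/s11z.png

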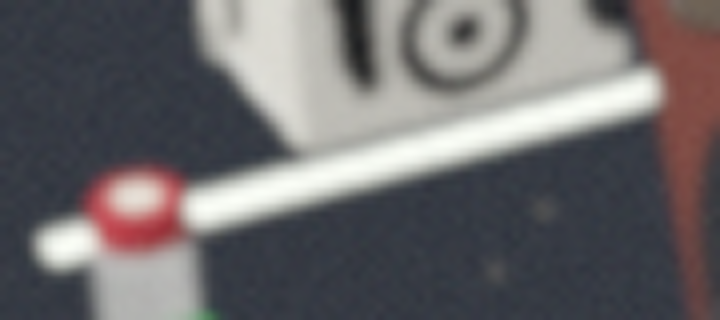

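```bash
python3 - <<'E'
from h import *
c=cam("scene")
f=lambda q: cast(c,(np.array(q)+.5)/8-.5+np.array([160,205]),0)[:,:2].round(4).tolist()
print("corner",f([(305,152)]),"stamp-bottom edge",f([(640,70)]))
print("tape far",f([(220,182),(310,160),(640,74)]),"near",f([(220,225),(640,112)]))
units([.636,.038,.03],[1,-.007])
E
```

```text
corner [[0.6345, 0.1044]] stamp-bottom edge [[0.6286, -0.029]]
tape far [[0.6299, 0.1392], [0.6283, 0.1049], [0.6258, -0.0277]] near [[0.6022, 0.1499], [0.6003, -0.0153]]
tcp [0.6222 0.037  0.031 ] ax x [-0.008 -1.    -0.002] y [-0.     0.002 -1.   ] z [ 1.    -0.008 -0.   ] clk 15.68 F [ 0.  -0.7  0.4] gap 0.0869
shift [-0.028  0.026  0.344]
yaw for +z fwd -0.04 for -z fwd 179.96
```

The near face is at x≈0.632 and the tape's far edge at ≈0.626. I'll push 9 mm further, then back off.

Emit:
send_rows --deltas '[{"x":0,"y":0.02,"z":0.05,"yaw":0},{"x":0,"y":0.02,"z":0.1,"yaw":0},{"x":0,"y":0.02,"z":0.15,"yaw":0},{"x":0,"y":0.02,"z":0.2,"yaw":0},{"x":0,"y":0.02,"z":0.23,"yaw":0},{"x":0,"y":0.02,"z":0.23,"yaw":0},{"x":0,"y":0.02,"z":0.23,"yaw":0}]'

```text
clock: 16.27
tool_pos: [0.6318, 0.0369, 0.0302]
tool_rot: [0.499, -0.497, 0.502, -0.502]
force: [-1.1, -0.6, -0.7]
finger_gap: 0.087
```

Emit:
send_rows --deltas '[{"x":0,"y":0,"z":-0.2,"yaw":0},{"x":0,"y":0,"z":-0.6,"yaw":0},{"x":0,"y":0,"z":-1.2,"yaw":0},{"x":0,"y":-0.4,"z":-2.0,"yaw":0},{"x":0,"y":-1.2,"z":-2.8,"yaw":0},{"x":0,"y":-2.0,"z":-3.4,"yaw":0},{"x":0,"y":-2.8,"z":-4.0,"yaw":0},{"x":0,"y":-3.4,"z":-4.6,"yaw":0},{"x":0.5,"y":-4.0,"z":-5.0,"yaw":0},{"x":1.4,"y":-4.4,"z":-5.0,"yaw":0},{"x":2.2,"y":-4.4,"z":-5.0,"yaw":0},{"x":3.0,"y":-4.4,"z":-5.0,"yaw":0},{"x":3.8,"y":-4.4,"z":-5.0,"yaw":0},{"x":4.6,"y":-4.4,"z":-5.0,"yaw":0},{"x":5.4,"y":-4.4,"z":-5.0,"yaw":0},{"x":6.2,"y":-4.4,"z":-4.9,"yaw":0},{"x":7.0,"y":-4.4,"z":-4.9,"yaw":0},{"x":7.8,"y":-4.4,"z":-4.9,"yaw":0},{"x":8.4,"y":-4.4,"z":-4.9,"yaw":0},{"x":8.4,"y":-4.4,"z":-4.9,"yaw":0}]'

```text
clock: 17.93
tool_pos: [0.4326, -0.3022, 0.2053]
tool_rot: [-0.497, 0.497, -0.502, 0.503]
force: [-0.6, -0.3, 0.0]
finger_gap: 0.087
```

```bash
python3 - <<'E'
from h import *
units([.636,.038,.03],[1,-.007])
c=cam("top","t12"); crop(c,140,80,400,280,3,"t12c")
im=cv2.imread("pics/t12.png")[120:180,180:260]
cv2.imwrite("pics/t12z.png",cv2.resize(im,None,fx=10,fy=10,interpolation=cv2.INTER_CUBIC))
c=cam("scene","s12");im=cv2.imread("pics/s12.png")[185:245,160:260]
cv2.imwrite("pics/s12z.png",cv2.resize(im,None,fx=8,fy=8,interpolation=cv2.INTER_CUBIC))
E
```

```text
tcp [ 0.4326 -0.3022  0.2053] ax x [-0.011 -1.     0.   ] y [ 0.002 -0.    -1.   ] z [ 1.    -0.011  0.002] clk 17.93 F [-0.6 -0.3  0. ] gap 0.087
shift [-8.565  4.388  4.981]
yaw for +z fwd -0.25 for -z fwd 179.75
```

View pics/t12c.png

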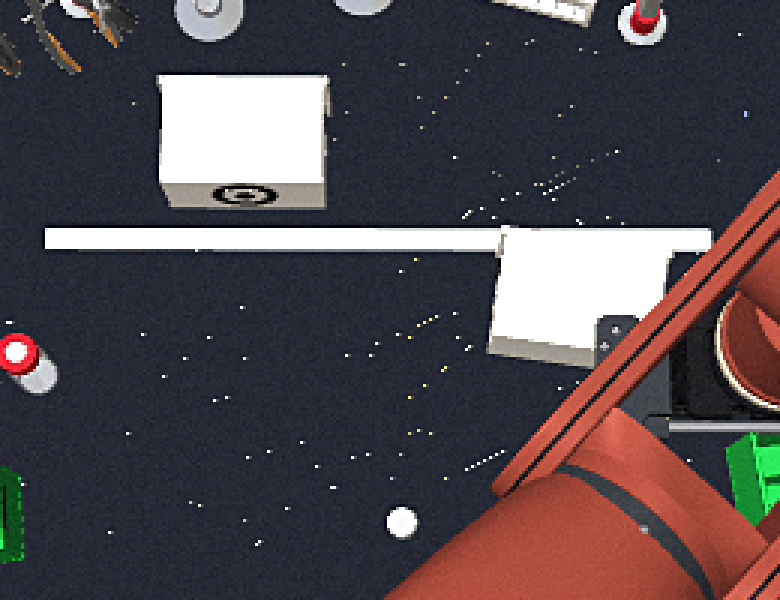

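View pics/t12z.png

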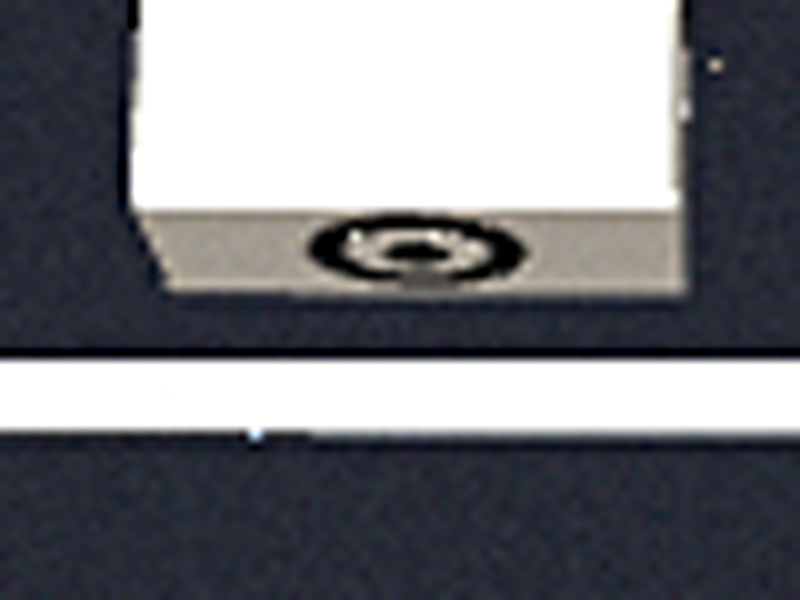

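View pics/s12z.png

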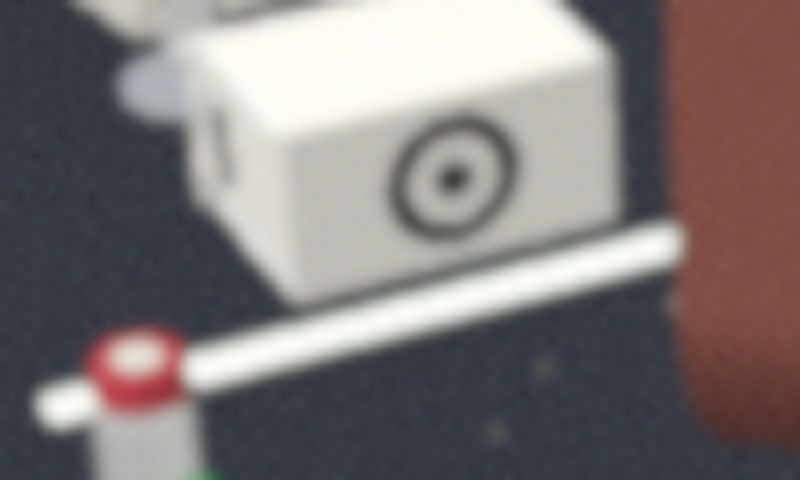

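The near bottom edge (row 293) is 63 px beyond the tape's far edge (row 356). The tape is 74 px (18 mm) wide, so the gap is about 15 mm, and the two edges are parallel. The other crate lies where it was tipped, the vials haven't moved, and the arm is clear. Handing in.

```bash
python3 - <<'E'
from h import *
P=cast(bot.camera("top"),(np.array([(170,293),(685,295),(170,356),(685,356)])+.5)/10-.5+[180,120],0)
print(P.round(4).tolist())
print(bot.sign_off())
E
```

```text
[[0.6438, 0.1069, 0.0], [0.6426, -0.0235, 0.0], [0.6272, 0.1066, 0.0], [0.6265, -0.0235, 0.0]]
the job is handed in; nothing more can be done
None
```

I tipped the left crate and then the right one onto their far sides with the open fingertips. The left crate had the stamp, so I pushed it, still lying down, past the tape. I then backed the arm off and handed the job in at about 18 s of the 64 s allowed.

- **Position:** the top view put the underside about 16 mm past the tape's far edge (x≈0.643 against 0.627). An estimate from pixel widths gave about 15 mm, so it is within the 3 cm limit.
- **Alignment:** the underside is parallel to the tape to within about 0.3°.
- **Everything else:** the right crate stayed where I tipped it, and both vials are at the same pixels as at the start. The arm hid the cork and the bottle in the last picture, so I didn't recheck them. It never went near them at their height.
- **Disagreement:** the scene camera is blurred, and partway through the push it read the crate's position a few millimetres differently from the top view. The final gap has room for that.

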